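Poise the pipette over the open tube

TASK

One of the four sample tubes in the green rack has been left open for the next addition. Take the pipette with the yellow tip fitted out of its stand, carry it over the bench clutter and hold it upright and still with the tip centred about a centimetre above the open tube's mouth, ready to dispense; finish while holding it there. The tip is clean, so let it touch nothing at all, and do not disturb the other pipette or anything else on the bench.

Things in the scene. Friction and masses are not known exactly. Their poses are not given: they have to be found in the camera images.
- pipette: hand pipette with the yellow tip fitted: white, yellow band and button, loose, 70 to 120 g, 237 mm long, hanging upright in the stand. Origin: on its axis at the shoulder (underside of the handle); z up the axis. Handle z 0 to 105 mm, 34 mm along x, 26 mm along y with flat sides; finger rest out to x +41 mm at z 85 to 101; button up to z 127. Shaft below 14 mm thick to z -30, then thinner. x, y start along the stand's
- pipette_grip (a point): point on the pipette's axis inside the top of the handle, 90 mm above the shoulder, 200 mm above the tip's end, 37 mm below the top of the button: a good place to grip the handle across its flat sides
- tip: the yellow tip, fixed to the pipette (same origin and axes as the pipette's), 8 mm thick where fitted, 2.4 mm at its end
- tip_end (a point): the very end of the yellow tip, on the pipette's axis, 110 mm below the shoulder; 30 mm above the bench while it hangs in the stand
- pipette_bare: a pipette of the same shape with a blue band and button and no tip, hanging in the other outer fork; to be left alone. Origin as for the pipette
- stand: pipette stand, fixed: grey base 110 x 224 x 12 mm, white rail along y, its top 140 mm up, posts at y +-100. Forks at y -48, 0, +48 mm reach to x -42: slots 18 mm wide, open at -x (roughly to the robot), prong ends raised 4 mm. Pipettes hang by the shoulder in the outer two, axis at x -16; lift about 12 mm, then draw out along -x, or lift straight up. Origin: centre of the underside
- rack: green tube rack, fixed to the bench, 90 x 176 x 50 mm (x, y, z), with two rows of four holes 38 mm apart; the four tubes stand in the row at x +19 mm. Origin: centre of its underside
- tube1: whitish sample tube, 25 mm across and 75 mm tall, 21 mm wide inside, firmly upright in the rack on a floor 6 mm above the bench. One of the four tubes is open, the other three wear blue caps; which one differs each time. Origin: centre of its underside
- tube1_mouth (a point): centre of the rim of tube1, at the top, 81 mm above the bench (z up)
- tube2: whitish sample tube, 25 mm across and 75 mm tall, 21 mm wide inside, firmly upright in the rack on a floor 6 mm above the bench. One of the four tubes is open, the other three wear blue caps; which one differs each time. Origin: centre of its underside
- tube2_mouth (a point): centre of the rim of tube2, at the top, 81 mm above the bench (z up)
- tube3: whitish sample tube, 25 mm across and 75 mm tall, 21 mm wide inside, firmly upright in the rack on a floor 6 mm above the bench. One of the four tubes is open, the other three wear blue caps; which one differs each time. Origin: centre of its underside
- tube3_mouth (a point): centre of the rim of tube3, at the top, 81 mm above the bench (z up)
- tube4: whitish sample tube, 25 mm across and 75 mm tall, 21 mm wide inside, firmly upright in the rack on a floor 6 mm above the bench. One of the four tubes is open, the other three wear blue caps; which one differs each time. Origin: centre of its underside
- tube4_mouth (a point): centre of the rim of tube4, at the top, 81 mm above the bench (z up)
- cap1: blue screw cap, 30 mm across and 18 mm tall, fixed on one of the tubes (on the same axis; its top is 6 mm above the tube's rim, 87 mm above the bench); it can be on any tube. Origin: centre of its underside
- cap2: blue screw cap, 30 mm across and 18 mm tall, fixed on one of the tubes (on the same axis; its top is 6 mm above the tube's rim, 87 mm above the bench); it can be on any tube. Origin: centre of its underside
- cap3: blue screw cap, 30 mm across and 18 mm tall, fixed on one of the tubes (on the same axis; its top is 6 mm above the tube's rim, 87 mm above the bench); it can be on any tube. Origin: centre of its underside
- bottle: loose small glass media bottle with a blue cap, 56 mm across, 105 mm tall, standing between the stand and the rack; origin at the centre of its underside
- tipbox: loose closed box of tips, grey with an amber lid, 120 x 85 x 62 mm, lying between the stand and the rack; origin at the centre of its underside
- beaker: loose clear plastic beaker, 68 mm across, 90 mm tall, at the back; origin at the centre of its underside
- timer: loose white bench timer, 60 x 70 x 18 mm, at the back; origin at the centre of its underside
- loose_cap: the open tube's blue cap, lying hollow side up on the bench at the back, 30 mm across, 18 mm tall; origin at the centre of its underside
Not all that is in view belongs to the job. What is shaped like the pipette but orange is not meant. Leave any turquoise look-alike of the stand alone.

How it is judged:
On the way:
1. the pipette is out of the stand and lifted, its tip higher than the tubes (height (world z) of tip_end above 0.085 m and contact force between pipette and stand below 0.05 N and contact force between the fingers and pipette above 0.5 N), for 0.1 s.
At the end, for the whole second after the job is handed in: The gripper still holds the pipette; the end of its tip is within 7 mm (horizontally) of the centre of the uncapped tube's mouth and 3 to 20 mm above its rim; the pipette is within 8 degrees of upright, still (under 20 mm/s), and touches neither rack, tubes, caps nor stand (((horizontal distance between tip_end and tube1_mouth below 0.007 m and z of tip_end in the frame of tube1_mouth between 0.003 and 0.02 m and horizontal distance between each of cap1, cap2, cap3 and tube1_mouth above 0.02 m) or (horizontal distance between tip_end and tube2_mouth below 0.007 m and z of tip_end in the frame of tube2_mouth between 0.003 and 0.02 m and horizontal distance between each of cap1, cap2, cap3 and tube2_mouth above 0.02 m) or (horizontal distance between tip_end and tube3_mouth below 0.007 m and z of tip_end in the frame of tube3_mouth between 0.003 and 0.02 m and horizontal distance between each of cap1, cap2, cap3 and tube3_mouth above 0.02 m) or (horizontal distance between tip_end and tube4_mouth below 0.007 m and z of tip_end in the frame of tube4_mouth between 0.003 and 0.02 m and horizontal distance between each of cap1, cap2, cap3 and tube4_mouth above 0.02 m)) and angle between pipette's own z axis and vertical below 0.14 rad and contact force between the fingers and pipette above 0.5 N and contact force between pipette and rack below 0.05 N and contact force between pipette and stand below 0.05 N and linear speed of pipette below 0.02 m/s and contact force between pipette and tube1 below 0.05 N and contact force between pipette and tube2 below 0.05 N and contact force between pipette and tube3 below 0.05 N and contact force between pipette and tube4 below 0.05 N and contact force between pipette and cap1 below 0.05 N and contact force between pipette and cap2 below 0.05 N and contact force between pipette and cap3 below 0.05 N); the arm keeps its last pose, push and grip.
It fails at once if the yellow tip touches something (contact force between tip and anything else above 0.1 N).
It fails at once if another thing on the bench is shifted by more than 20 mm (distance of any of pipette_bare, bottle, tipbox, beaker, timer, loose_cap from where it was at the start of the episode above 0.02 m).
It fails at once if another thing on the bench is tipped by more than 15 degrees (angle between any of pipette_bare, bottle, tipbox, beaker, timer, loose_cap's own z axis and vertical above 0.26 rad).
It also fails if it takes over 48 s, if anything falls off the work surface, if the arm or the gripper's body presses on something with over 40 N, if the wrist force passes 120 N, or if a joint passes its speed limit or range.

ROBOT

A 6-joint arm with a two-finger parallel gripper is mounted at the origin on the work surface. World frame = base frame: x ahead of the robot, y to its left, z up, the work surface at z = 0. Lengths are in m, angles in rad, forces in N, time in s.
With the tool pointing down it reaches from about 0.275 to 0.975 m from the base axis. Payload 8.4 kg.
Tool frame: the origin (TCP) lies at the very end of the fingers, on their centre line; the grasp point (between the pads) lies 19 mm behind it (env.grip_point_offset is the distance from the TCP to the grasp point, in m); z points along the fingers, y is the line along which they close (so a half turn about z gives the same grasp; the last joint's range is limited). The gripper opens to 92 mm and grips with 3 to 60 N. Pads are 20 mm wide; open, the fingers measure 128 mm over their backs; the gripper's body (75 mm by 189 mm) begins 69 mm behind the grasp point.
Start: joints at [-1.169, 0.353, 1.633, -0, 1.155, -0.002], TCP at [0.246, -0.575, 0.215] pointing down, gripper open.
Joint ranges: [-2.63, 2.63], [-0.92, 2.1], [0.06, 2.66], [-1.3, 4.44], [0, 2.69], [-3.02, 3.02]. Speed limits (rad/s): [2.22, 2.22, 2.79, 3.14, 3.14, 3.14].

INTERFACE

Orientations are given as a unit quaternion [w, x, y, z].
In Python, from rig import env, camera, camera_params, hand_in, finder gives the robot as it stands.
- The arm moves only by the tool send_rows, never from a script. Its argument "motion" is a list of rows, each a list of 3 entries, a list of its own where there are three numbers: the shift along the tool's x, y, z in m, then the turn, a rotation vector about the tool's x, y, z in rad, then the opening, from 0 (shut) to 1 (fully open). A call has 1 to 20 rows; each row shifts and turns the commanded pose from where the row before left it, along the tool's axes as they then stand; what a row does not reach is not made up. A row lasts 1/8 s, in which the tool goes at most 62.5 mm and 10.7 degrees, less where a joint would pass 70% of its speed; a pose out of reach is approached as far as the arm can. A call is refused whole if a number of a shift passes 0.0625 or a number of a turn 0.188, either way. A call with a gripper value outside its range is refused whole. The fingers move at their own pace and stop on an object; the grip force is fixed at half the most. Time passes only in rows, so rows that do not move let the fingers close. It gives the time, the measured TCP pose, the force, the opening and the grip force at its end, in the units of the state.
- env.sense(): the state, without advancing time (a new reading comes with each control period).
- camera(name): name is "side" or "top" or "wrist"; returns (picture, depth): 384x512x3 uint8, red, green, blue; 384x512 float32, m along the optical axis (not along the pixel's ray), 0 where there is no reading.
- camera_params(name): a dict with "camera_matrix" (3x3 intrinsics, pixels), "xyz" and "attitude" of the camera in the world. Camera axes: x right, y up, looking along -z (the intrinsics and any distortion apply to the point x, -y, -z); pixel columns grow to the right and rows downward; lengths in m; the calibration is good to about 2 mm. The wrist camera is an equidistant fisheye: a pixel r from the principal point sees the ray r / f radians off the axis. A picture is of the moment at which its call begins: read the wrist's pose just before it. camera_params takes no time and is no camera call; for the wrist camera it gives the pose at the moment of the call.
- hand_in(): hands the job in; it is judged then, once.
Trained networks look in the newest picture that a camera, given by its name, has taken for a name from the list of things; names that differ only in an ending like _2 or _b are one class to them, and where a whole thing is asked for, a point or a joint stands for the part that bears it (a point fixed in the world has none). Each returns a list of dicts, best first, with "score" (0 to 1); they miss things now and then, are a little off and sometimes report something else, mostly with a low value. They report only what shows in the picture. A call takes as long as a camera call. They do not tell look-alikes from the thing itself.
- finder.search_frame(camera, name): "location" ([column, row] in pixels, amid what is visible of it).
- finder.trace(camera, name): "region" (384x512 bool, what is visible of it) and "location" ([column, row] in pixels, amid what is visible of it).
The state is a dict: "time_s": time; "qpos": joint angles; "qd": joint speeds; "joint_efforts": joint torques, N m; "eef_pos": TCP position; "eef_rot": TCP orientation; "wrist_force": force on the tool from outside, world axes, zero at the start; "torque": the same for the moment, N m; "gripper_width": finger opening in m; "gripper_force": force on a finger pad.
Only numpy, scipy, OpenCV 4.12 (cv2) and the standard library are available. Lean on these libraries where they do the work, as an engineer would, in place of code of your own. Each camera call takes 0.05 s, during which the arm holds its last target. There are 200 camera calls.

## Working session

There is one attempt and no reset: what is moved stays moved. The work goes in short steps, Python scripts to look and compute and a tool call to move; the robot and the scene stay as the last step left them, time stands still between calls to the robot, and variables do not carry over. Pictures are saved under pics/ and viewed, at most 10 in all, crops included, and the job is handed in when it is done.

Besides the shell and the picture viewer there is one more tool, called in YAML: its name, and indented under it one key for each argument. send_rows: Moves the arm, as the interface text tells. Its arguments: {"type":"object","properties":{"motion":{"type":"array"}},"required":["motion"]}

```bash
mkdir -p pics; ls
cat > h.py <<'E'
import numpy as np, cv2
from scipy.spatial.transform import Rotation as R
from rig import env, camera, camera_params, hand_in, finder
def rot(a):
    a=np.array(a,float)
    return a if a.shape==(3,3) else R.from_quat(a,scalar_first=True).as_matrix()
def cloud(name,d):
    p=camera_params(name);K=np.array(p["camera_matrix"]);v,u=np.mgrid[:384,:512]
    c=np.stack([(u-K[0,2])/K[0,0]*d,-(v-K[1,2])/K[1,1]*d,-d],-1)
    w=c@rot(p["attitude"]).T+np.array(p["xyz"]); w[d<=0]=np.nan
    return w
E
python3 - <<'E'
from h import *
print({k:v for k,v in env.sense().items()})
ims=[]
for n in("side","top"):
    im,d=camera(n);print(n,camera_params(n));w=cloud(n,d);np.save(n+".npy",w);np.save(n+"_im.npy",im)
    cv2.imwrite(f"pics/{n}.png",cv2.resize(im[...,::-1],(800,600),interpolation=cv2.INTER_CUBIC))
    for o in("pipette","tip","pipette_bare","stand","rack","tube1","cap1","tube1_mouth","bottle","tipbox","beaker","timer","loose_cap"):
        for r in finder.search_frame(n,o)[:5]:
            c,q=np.round(r["location"]).astype(int);print(n,o,round(r["score"],2),c,q,np.round(w[q,c],3))
E
```

```text
pics
{'time_s': 0.0, 'qpos': array([-1.16939188e+00,  3.53615343e-01,  1.63411124e+00, -1.64549957e-05,
        1.15516678e+00, -2.41555071e-03]), 'qd': array([ 0.00080134, -0.00210469, -0.000749  ,  0.00046751,  0.00141553,
        0.001582  ]), 'joint_efforts': array([-2.45168834e-03, -5.93855882e+01, -3.34210753e+01,  6.97112200e-02,
        2.35062250e-02, -1.51105060e-04]), 'eef_pos': array([ 0.24538586, -0.57430175,  0.21389396]), 'eef_rot': array([-6.35965911e-04,  9.79684457e-01,  2.00544112e-01, -1.36259110e-04]), 'wrist_force': array([0.10694696, 0.7301197 , 0.54485337]), 'torque': array([-0.03876617, -0.03023987, -0.0147531 ]), 'gripper_force': 0.0, 'gripper_width': 0.09171490918082446}
side {'camera_matrix': array([[456.0329342 ,   0.        , 261.73017847],
       [  0.        , 456.0329342 , 190.6582398 ],
       [  0.        ,   0.        ,   1.        ]]), 'xyz': array([-0.5948625 , -0.21687247,  1.12090665]), 'attitude': array([ 0.68762834,  0.31457913, -0.27639678, -0.59313747])}
side pipette 0.57 293 272 [ 0.31  -0.19   0.027]
side pipette 0.52 318 190 [ 0.496 -0.2
[... 807 characters left out ...]
51 [ 0.317 -0.172  0.024]
top pipette_bare 0.47 344 189 [ 0.502 -0.332  0.264]
top stand 0.85 314 189 [ 0.503 -0.248  0.265]
top stand 0.79 384 254 [ 0.31  -0.478  0.136]
top rack 0.95 156 187 [0.537 0.25  0.004]
top rack 0.53 148 177 [0.562 0.259 0.085]
top tube1 0.55 231 203 [ 0.476 -0.006  0.062]
top tube1 0.54 168 179 [0.559 0.202 0.046]
top tube1 0.32 281 126 [ 0.74  -0.176  0.019]
top cap1 0.6 133 179 [0.556 0.306 0.087]
top cap1 0.54 145 178 [0.558 0.267 0.09 ]
top bottle 0.48 222 150 [0.643 0.02  0.106]
top tipbox 0.85 233 200 [ 0.486 -0.012  0.066]
top beaker 0.88 159 126 [0.747 0.242 0.002]
top beaker 0.51 314 192 [ 0.496 -0.25   0.245]
top timer 0.87 281 129 [ 0.73  -0.176  0.018]
```

View pics/side.png

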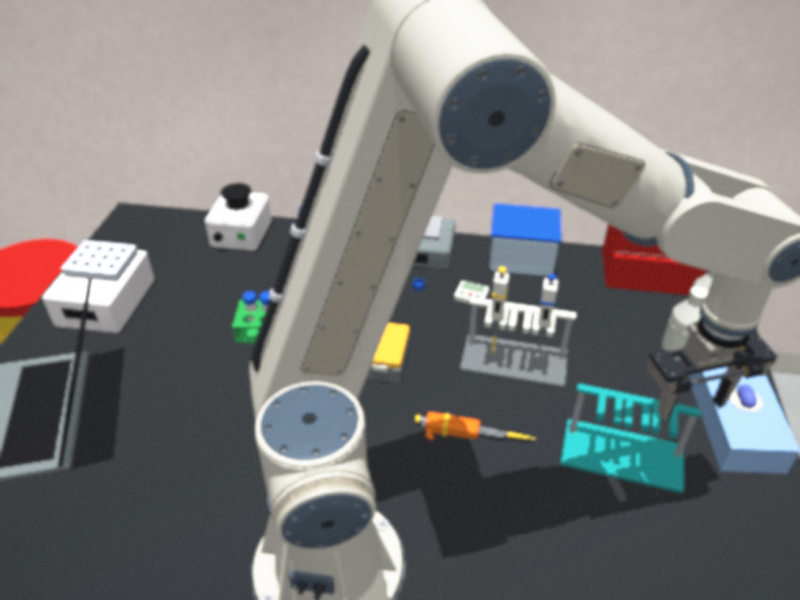

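View pics/top.png

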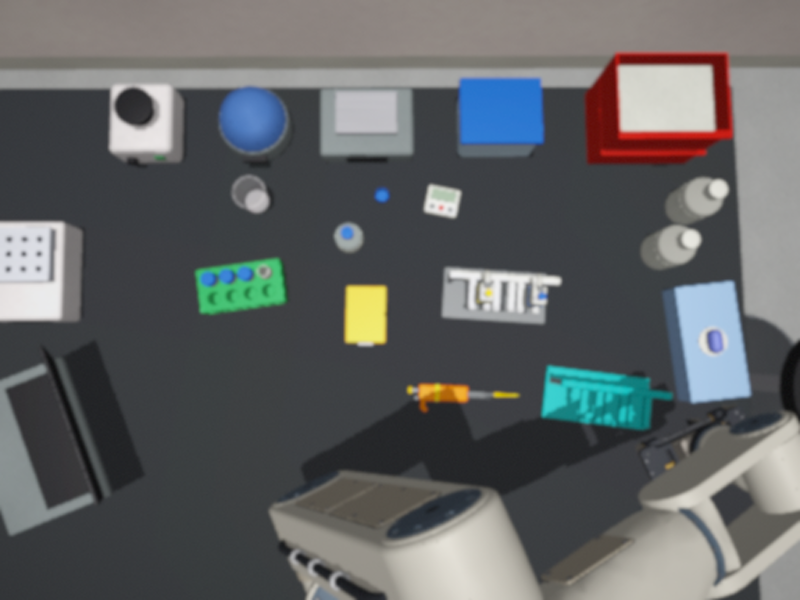

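The side view shows the grey stand with yellow-button pipette at native px (320,190) and the blue one at (352,193). The top view shows the same at (310,187) and (344,189). The open tube is the rightmost in the rack, at top px (169,173).

Candidates in the top view:
- White/yellow pipette in the grey stand (310,187): chosen.
- Blue/bare pipette (344,189): leave it.
- Orange pipette lying down (282,251): a decoy.
- Turquoise stand (384,254): a decoy.

Next I'll check the choice in a close crop and measure.

Run:
```python
from h import *
w=np.load("top.npy");im=np.load("top_im.npy")
a=cv2.resize(im[160:215,275:365],(720,440),interpolation=cv2.INTER_NEAREST)
b=cv2.resize(im[155:205,120:190],(224,160),interpolation=cv2.INTER_NEAREST)
c=np.zeros((600,720,3),np.uint8);c[:440]=a;c[440:,:224]=b;cv2.imwrite("pics/crop.png",c[...,::-1])
hsv=cv2.cvtColor(im,cv2.COLOR_RGB2HSV).astype(int);H,S,V=hsv[...,0],hsv[...,1],hsv[...,2]
x,y,z=w[...,0],w[...,1],w[...,2]
st=(x>.4)&(x<.62)&(y<-.1)&(y>-.45)
def rep(n,m): print(n,m.sum(),np.round(np.nanmean(w[m],0),4),np.round(np.nanmin(w[m],0),3),np.round(np.nanmax(w[m],0),3))
rep("ybut",st&(H>18)&(H<35)&(S>110)&(z>.23))
rep("bbut",st&(H>95)&(H<125)&(S>110)&(z>.23))
for lo in(.225,):
  for s in((y>-.285),(y<-.285)): rep("handle",st&s&(z>lo))
m=st&(z<.016)&(z>.008)&(S<60);r=cv2.minAreaRect(w[m][:,:2].astype(np.float32));print("base",r)
m=(x>.45)&(x<.65)&(y>.12)&(y<.38)&(z>.03)&(z<.056)&(H>40)&(H<85)&(S>90);print("rack",cv2.minAreaRect(w[m][:,:2].astype(np.float32)))
m=((x>.5)&(x<.65)&(y>.12)&(y<.38)&(z>.07)).astype(np.uint8)
n,l=cv2.connectedComponents(m)
for i in range(1,n):
    if (l==i).sum()>8: rep("tube/cap",l==i)
m=(m>0)&(H>95)&(H<125)&(S>110);n,l=cv2.connectedComponents(m.astype(np.uint8))
for i in range(1,n):
    if (l==i).sum()>8: rep("blue",l==i)
```

```text
ybut 9 [ 0.5078 -0.2428  0.2662] [ 0.505 -0.247  0.265] [ 0.511 -0.239  0.27 ]
bbut 10 [ 0.5008 -0.3388  0.2669] [ 0.498 -0.344  0.264] [ 0.504 -0.334  0.271]
handle 138 [ 0.5144 -0.2408  0.2466] [ 0.494 -0.254  0.226] [ 0.549 -0.229  0.27 ]
handle 143 [ 0.5075 -0.3356  0.2454] [ 0.486 -0.349  0.226] [ 0.542 -0.324  0.271]
base ((0.5123757719993591, -0.26741456985473633), (0.20897847414016724, 0.3270680606365204), 1.6553847789764404)
rack ((0.5462486147880554, 0.2510799169540405), (0.09009867906570435, 0.177739217877388), 7.676846504211426)
tube/cap 71 [0.5669 0.2328 0.0861] [0.552 0.22  0.072] [0.581 0.25  0.095]
tube/cap 24 [0.573  0.1968 0.0785] [0.562 0.185 0.07 ] [0.585 0.209 0.085]
tube/cap 73 [0.5614 0.2705 0.0856] [0.549 0.257 0.071] [0.575 0.284 0.093]
tube/cap 75 [0.5566 0.3076 0.0857] [0.543 0.295 0.07 ] [0.573 0.322 0.093]
blue 64 [0.568  0.2324 0.0866] [0.554 0.22  0.073] [0.581 0.246 0.095]
blue 64 [0.5629 0.27   0.0861] [0.552 0.257 0.071] [0.575 0.284 0.093]
blue 63 [0.5577 0.3062 0.0861] [0.546 0.295 0.071] [0.573 0.319 0.093]
```

View pics/crop.png

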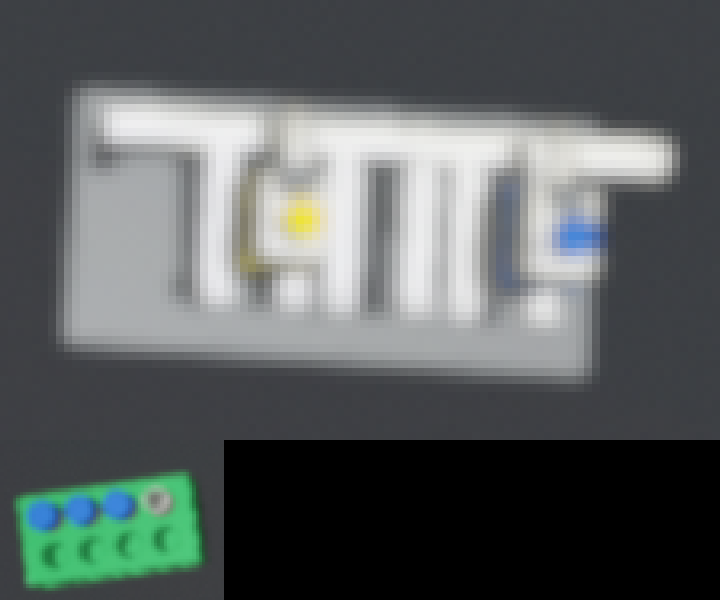

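The crop shows the yellow button at about px (312,187) on the pipette in the grey stand, the blue one at (347,189), and the open tube at the rack's right end. Heights and the 96 mm spacing match the description. Moving above the pipette now.

send_rows:
  motion:
    - [[0,0,-0.06],[0,0,0],1]
    - [[0,0,-0.06],[0,0,0],1]
    - [[0.037,-0.02,0],[0,0,0],1]
    - [[0.037,-0.02,0],[0,0,0],1]
    - [[0.037,-0.02,0],[0,0,0],1]
    - [[0.037,-0.02,0],[0,0,0],1]
    - [[0.037,-0.02,0],[0,0,0],1]
    - [[0.037,-0.02,0],[0,0,0],1]
    - [[0.037,-0.02,0],[0,0,0],1]
    - [[0.037,-0.02,0],[0,0,0],1]
    - [[0.037,-0.02,0],[0,0,0],1]
    - [[0.037,-0.02,0],[0,0,0],1]
    - [[0,0,0],[0,0,0.12],1]
    - [[0,0,0],[0,0,0.12],1]
    - [[0,0,0],[0,0,0.12],1]
    - [[0,0,0],[0,0,0.12],1]
    - [[0,0,0],[0,0,0],1]
    - [[0,0,0],[0,0,0],1]

```text
time_s: 3.65
eef_pos: [0.5072, -0.2454, 0.3346]
eef_rot: [0.0, 0.999, -0.037, 0.0]
wrist_force: [-0.2, -0.3, -0.6]
gripper_width: 0.0918
gripper_force: 0.0
```

Run:
```python
from h import *
s=env.sense();print(s["time_s"],s["eef_pos"],s["qpos"],s["qd"].round(3));print(rot(s["eef_rot"]).round(4))
p=camera_params("wrist");print(p)
im,d=camera("wrist");np.save("wr_im.npy",im);np.save("wr_d.npy",d)
cv2.imwrite("pics/wrist1.png",cv2.resize(im[...,::-1],(800,600),interpolation=cv2.INTER_CUBIC))
im,d=camera("top");np.save("top2_im.npy",im);np.save("top2.npy",cloud("top",d))
```

```text
3.65 [ 0.50721831 -0.24543911  0.3346192 ] [-4.53348468e-01  1.63219189e-01  1.61816248e+00  1.23729103e-05
  1.36017375e+00  1.19105882e+00] [-0.001  0.001  0.    -0.001 -0.001  0.009]
[[ 0.9973 -0.0735  0.    ]
 [-0.0735 -0.9973 -0.    ]
 [ 0.      0.     -1.    ]]
{'camera_matrix': array([[297.31863964,   0.        , 254.30030282],
       [  0.        , 297.31863964, 192.59395625],
       [  0.        ,   0.        ,   1.        ]]), 'xyz': array([ 0.57217824, -0.24992272,  0.50503376]), 'attitude': array([-0.67610192,  0.08066828, -0.08569661,  0.72734786])}
```

View pics/wrist1.png

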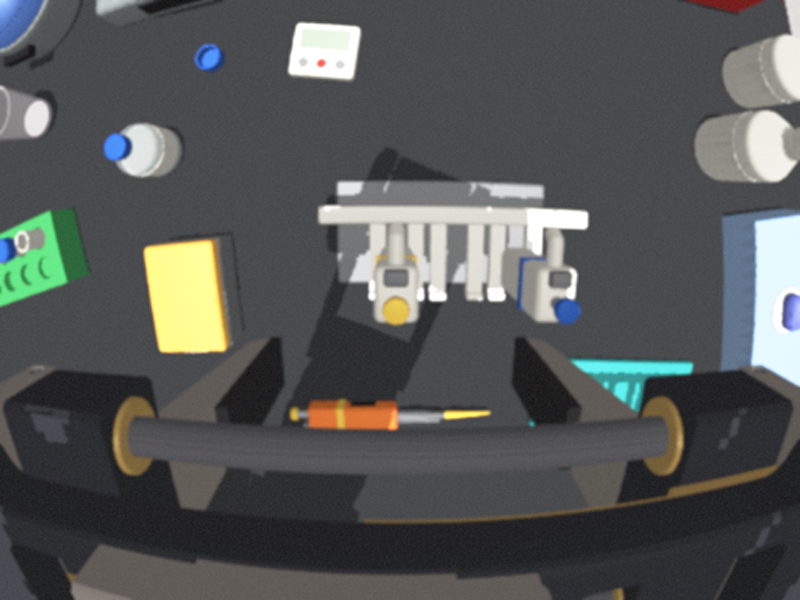

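The wrist view shows the yellow button at native px (253,198), between the open fingers. The stand is square to the view, the blue button is at (363,199), and the open tube is at the left edge, around (19,152).

```bash
cat >> h.py <<'E'
def wray(p,u,v):
    K=np.array(p["camera_matrix"]);dx,dy=(u-K[0,2])/K[0,0],(v-K[1,2])/K[1,1];t=np.hypot(dx,dy);s=np.sinc(t/np.pi)
    return rot(p["attitude"])@np.array([dx*s,-dy*s,-np.cos(t)])
def wplane(p,u,v,z):
    r=wray(p,u,v);c=np.array(p["xyz"]);return c+r*(z-c[2])/r[2]
E
python3 - <<'E'
from h import *
p=camera_params("wrist");im=np.load("wr_im.npy");hsv=cv2.cvtColor(im,cv2.COLOR_RGB2HSV).astype(int);H,S,V=hsv.transpose(2,0,1)
v,u=np.mgrid[:384,:512]
for n,m in(("y",(H>15)&(H<35)&(S>110)&(abs(u-253)<14)&(abs(v-198)<12)),("b",(H>100)&(H<125)&(S>110)&(abs(u-363)<12)&(abs(v-199)<12))):
    c=u[m].mean(),v[m].mean();print(n,m.sum(),c,np.round(wplane(p,*c,.267),4))
print("tube",np.round(wplane(p,19.5,153,.081),4))
for a,b in((240,268),):  # handle rim sides at row 187
    print("row",im[187,232:278].sum(1))
E
```

```text
y 232 (np.float64(252.88362068965517), np.float64(198.7844827586207)) [ 0.5099 -0.2446  0.267 ]
b 212 (np.float64(362.8867924528302), np.float64(198.87264150943398)) [ 0.5025 -0.3396  0.267 ]
tube [0.5755 0.1757 0.081 ]
row [230 218 233 359 634 757 751 691 591 581 622 639 646 651 656 654 654 659
 651 655 659 655 653 656 656 656 657 660 663 658 657 658 637 613 621 714
 762 765 740 510 254 282 499 720 760 757]
```

send_rows:
  motion:
    - [[0.002,-0.0015,0.02],[0,0,0],1]
    - [[0,0,0.026],[0,0,0],1]
    - [[0,0,0.026],[0,0,0],1]
    - [[0,0,0.026],[0,0,0],1]
    - [[0,0,0.025],[0,0,0],1]
    - [[0,0,0],[0,0,0],1]
    - [[0,0,0],[0,0,0],0.7]
    - [[0,0,0],[0,0,0],0.5]
    - [[0,0,0],[0,0,0],0.4]
    - [[0,0,0],[0,0,0],0.35]
    - [[0,0,0],[0,0,0],0.32]
    - [[0,0,0],[0,0,0],0.3]
    - [[0,0,0],[0,0,0],0.28]
    - [[0,0,0],[0,0,0],0.26]
    - [[0,0,0],[0,0,0],0.0]
    - [[0,0,0],[0,0,0],0.0]
    - [[0,0,0],[0,0,0],0.0]
    - [[0,0,0],[0,0,0],0.0]

```text
time_s: 6.0
eef_pos: [0.5093, -0.2441, 0.2115]
eef_rot: [-0.0, 0.999, -0.038, -0.0]
wrist_force: [0.8, 0.5, -0.4]
gripper_width: 0.0257
gripper_force: 30.0
```

send_rows:
  motion:
    - [[0,0,-0.006],[0,0,0],0]
    - [[0,0,-0.008],[0,0,0],0]
    - [[0,0,-0.014],[0,0,0],0]
    - [[0,0,-0.014],[0,0,0],0]
    - [[0,0,-0.014],[0,0,0],0]
    - [[0,0,-0.014],[0,0,0],0]
    - [[0,0,-0.014],[0,0,0],0]
    - [[0,0,-0.014],[0,0,0],0]
    - [[0,0,-0.014],[0,0,0],0]
    - [[0,0,-0.014],[0,0,0],0]
    - [[0,0,-0.012],[0,0,0],0]
    - [[0,0,-0.006],[0,0,0],0]
    - [[0,0,0],[0,0,0],0]
    - [[0,0,0],[0,0,0],0]

```text
time_s: 7.75
eef_pos: [0.5091, -0.244, 0.355]
eef_rot: [-0.0, 0.999, -0.038, -0.0]
wrist_force: [-0.4, -0.4, -0.5]
gripper_width: 0.0255
gripper_force: 30.0
```

Run:
```python
from h import *
print(env.sense()["eef_pos"])
im,d=camera("side");w=cloud("side",d);np.save("side2.npy",w);np.save("side2_im.npy",im)
im2,d2=camera("wrist")
a=cv2.resize(im[60:280,130:390],(520,440),interpolation=cv2.INTER_CUBIC)
cv2.imwrite("pics/lift.png",np.hstack([a,cv2.resize(im2,(280,440))[:, :]])[...,::-1])
for n in("tip","pipette"):
  for r in finder.search_frame("side",n)[:3]:
    c,q=np.round(r["location"]).astype(int);print(n,r["score"],c,q,w[q,c])
```

```text
[ 0.50909284 -0.24400958  0.35501995]
tip 0.65 350 194 [ 0.49213568 -0.33941694  0.20592752]
pipette 0.66 293 274 [ 0.30297944 -0.19060598  0.02572097]
pipette 0.56 323 156 [ 0.49570427 -0.24439866  0.33679051]
```

View pics/lift.png

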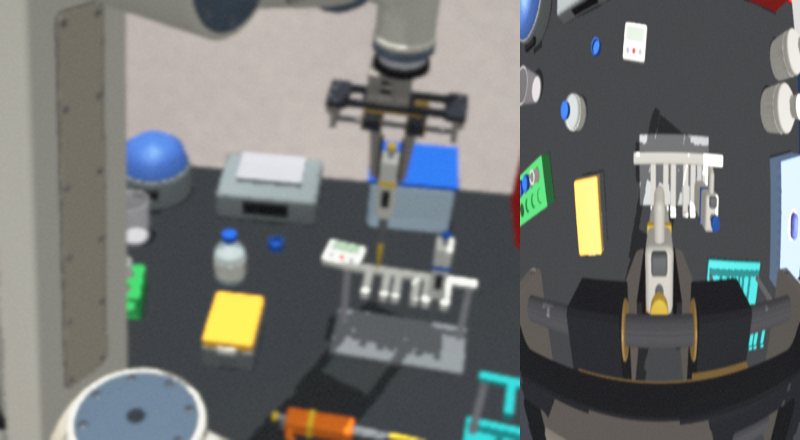

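Lifted clean: the tip hangs free above the rail at side px (319,189), and the pipette is upright. Carrying it over to the open tube.

send_rows:
  motion:
    - [[0.0016,-0.012,0],[0,0,0],0]
    - [[0.0016,-0.02,0],[0,0,0],0]
    - [[0.0016,-0.026,0],[0,0,0],0]
    - [[0.0016,-0.026,0],[0,0,0],0]
    - [[0.0016,-0.026,0],[0,0,0],0]
    - [[0.0016,-0.026,0],[0,0,0],0]
    - [[0.0016,-0.026,0],[0,0,0],0]
    - [[0.0016,-0.026,0],[0,0,0],0]
    - [[0.0016,-0.026,0],[0,0,0],0]
    - [[0.0016,-0.026,0],[0,0,0],0]
    - [[0.0016,-0.026,0],[0,0,0],0]
    - [[0.0016,-0.026,0],[0,0,0],0]
    - [[0.0016,-0.026,0],[0,0,0],0]
    - [[0.0016,-0.026,0],[0,0,0],0]
    - [[0.0016,-0.026,0],[0,0,0],0]
    - [[0.0016,-0.026,0],[0,0,0],0]
    - [[0.0016,-0.026,0],[0,0,0],0]
    - [[0.0016,-0.016,0],[0,0,0],0]
    - [[0.0016,-0.006,0],[0,0,0],0]
    - [[0,0,0],[0,0,0],0]

```text
time_s: 10.45
eef_pos: [0.5734, 0.1964, 0.3555]
eef_rot: [0.0, 0.999, -0.038, -0.0]
wrist_force: [0.3, -0.3, -0.9]
gripper_width: 0.0256
gripper_force: 30.0
```

Run:
```python
from h import *
print(env.sense()["eef_pos"])
p=camera_params("wrist");print(p["xyz"],p["attitude"])
wi,d=camera("wrist");np.save("w3.npy",wi)
si,sd=camera("side");np.save("s3.npy",si);np.save("s3c.npy",cloud("side",sd))
ti,_=camera("top")
cv2.imwrite("pics/over.png",np.hstack([cv2.resize(si[110:240,110:240],(400,400),interpolation=cv2.INTER_CUBIC),cv2.resize(wi[80:280,160:360],(400,400),interpolation=cv2.INTER_CUBIC)])[...,::-1])
```

```text
[0.57335478 0.19637628 0.3554999 ]
[0.63835053 0.19181231 0.52592142] [-0.67530061  0.08073841 -0.08574216  0.72807876]
```

View pics/over.png

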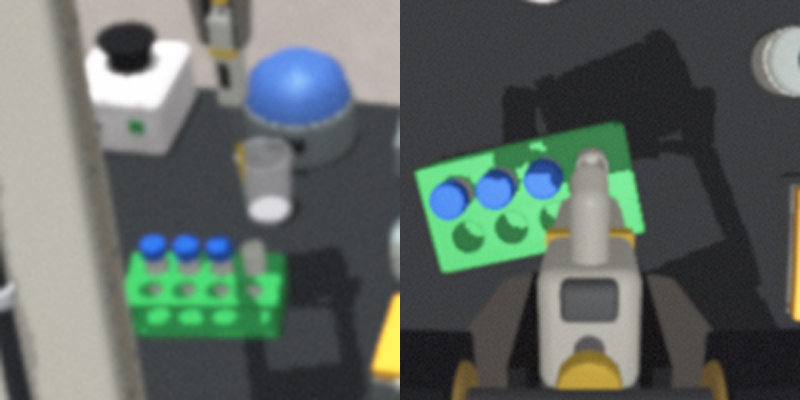

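The side view shows the tip at native px (188,161) above the open tube's mouth at (192,190). The wrist view has the caps at about (184,179), (208,174) and (232,169), with the open tube's far rim visible behind the shaft at (256,158). Checking tip and tube with these.

Run:
```python
from h import *
p=camera_params("side");K=p["camera_matrix"];A=rot(p["attitude"]);C=np.array(p["xyz"])
def pr(X):
    c=A.T@(np.array(X)-C);return np.array([K[0,2]-K[0,0]*c[0]/c[2],K[1,2]+K[1,1]*c[1]/c[2]]).round(2)
t=env.sense()["eef_pos"];z=t[2]-.211+.030
print("pred tip",z,pr([t[0],t[1],z]),"mouth pred",pr([.5728,.1968,.081]))
im=np.load("s3.npy");w=np.load("s3c.npy");hsv=cv2.cvtColor(im,cv2.COLOR_RGB2HSV).astype(int);H,S,V=hsv.transpose(2,0,1);v,u=np.mgrid[:384,:512]
m=(H>15)&(H<32)&(S>70)&(abs(u-188)<6)&(v>150)&(v<172);
for r in range(150,172):
    if m[r].any():print(r,round(u[r][m[r]].mean(),1),m[r].sum(),end="; ")
print()
# wrist caps
p=camera_params("wrist");im=np.load("w3.npy");hsv=cv2.cvtColor(im,cv2.COLOR_RGB2HSV).astype(int);H,S,V=hsv.transpose(2,0,1)
m=((H>95)&(H<125)&(S>110)&(u>170)&(u<246)&(v>150)&(v<195))
n,l,st,ce=cv2.connectedComponentsWithStats(m.astype(np.uint8))
for i in range(1,n):
    if st[i,4]>60:
        print(st[i],ce[i],wplane(p,*ce[i],.087).round(4))
m=((H>40)&(H<88)&(S>80)&(V>40)&(u>150)&(u<290)&(v>130)&(v<225)).astype(np.uint8)
c=max(cv2.findContours(m,0,1)[0],key=cv2.contourArea)[:,0]
P=np.array([wplane(p,a,b,.05)[:2] for a,b in c],np.float32);print(cv2.minAreaRect(P))
```

```text
pred tip 0.17465645374863442 [188.47 169.66] mouth pred [190.7  190.86]
156 187.0 1; 157 187.0 3; 158 187.0 3; 159 188.0 3; 160 188.0 3; 161 188.0 3; 162 188.0 3; 163 188.0 3; 164 188.5 2; 165 188.5 2; 166 188.0 1; 
[222 159  20  21 301] [231.28571429 169.        ] [0.5719 0.2298 0.087 ]
[197 165  21  20 309] [207.15857605 174.44012945] [0.5666 0.2671 0.087 ]
[175 170  20  20 299] [184.05351171 179.56187291] [0.5618 0.304  0.087 ]
((0.550713062286377, 0.24731329083442688), (0.09686150401830673, 0.18019290268421173), 8.174924850463867)
```

send_rows:
  motion:
    - [[0.0005,0.0015,0],[0,0,0],0]
    - [[0,0,0.006],[0,0,0],0]
    - [[0,0,0.01],[0,0,0],0]
    - [[0,0,0.014],[0,0,0],0]
    - [[0,0,0.014],[0,0,0],0]
    - [[0,0,0.014],[0,0,0],0]
    - [[0,0,0.01],[0,0,0],0]
    - [[0,0,0.006],[0,0,0],0]
    - [[0,0,0],[0,0,0],0]
    - [[0,0,0],[0,0,0],0]

```text
time_s: 11.85
eef_pos: [0.5741, 0.1948, 0.2821]
eef_rot: [-0.0, 0.999, -0.038, 0.0]
wrist_force: [-0.6, -0.4, -0.1]
gripper_width: 0.0256
gripper_force: 30.0
```

Run:
```python
from h import *
print(env.sense()["eef_pos"])
wi,_=camera("wrist");np.save("w4.npy",wi)
S=np.mean([camera("side")[0] for _ in range(6)],0);np.save("s4.npy",S)
W=wi
a=cv2.resize(S[160:210,165:215].astype(np.uint8),(500,500),interpolation=cv2.INTER_CUBIC)
cv2.imwrite("pics/near.png",np.hstack([a,cv2.resize(W[100:200,225:285],(300,500),interpolation=cv2.INTER_CUBIC)])[...,::-1])
for n in ("tip","tube1","pipette"):
  for r in finder.search_frame("side",n)[:4]: print(n,round(r["score"],2),r["location"])
p=camera_params("side");K=p["camera_matrix"];A=rot(p["attitude"]);C=np.array(p["xyz"])
def pr(X):
    c=A.T@(np.array(X)-C);return np.array([K[0,2]-K[0,0]*c[0]/c[2],K[1,2]+K[1,1]*c[1]/c[2]])
t=env.sense()["eef_pos"];z=t[2]-.181;b=pr([t[0],t[1],z]);print("tip",z,b)
m=pr([t[0],t[1],.081]);print("mouth",m,"d/mm x,y,z",(pr([t[0]+.01,t[1],.081])-m)/10,(pr([t[0],t[1]+.01,.081])-m)/10,(pr([t[0],t[1],.091])-m)/10)
```

```text
[0.57412011 0.19483176 0.28207227]
tip 0.64 [160.0, 196.1]
tube1 0.61 [167.6, 197.6]
tube1 0.61 [159.9, 196.0]
tube1 0.57 [192.6, 194.7]
pipette 0.92 [293.0, 273.5]
pipette 0.59 [185.7, 149.1]
tip 0.1006172601277931 [190.81883634 186.43722703]
mouth [191.34497939 190.72659885] d/mm x,y,z [ 0.07377589 -0.18225504] [-0.27749814 -0.02807103] [-0.02671523 -0.21779542]
```

View pics/near.png

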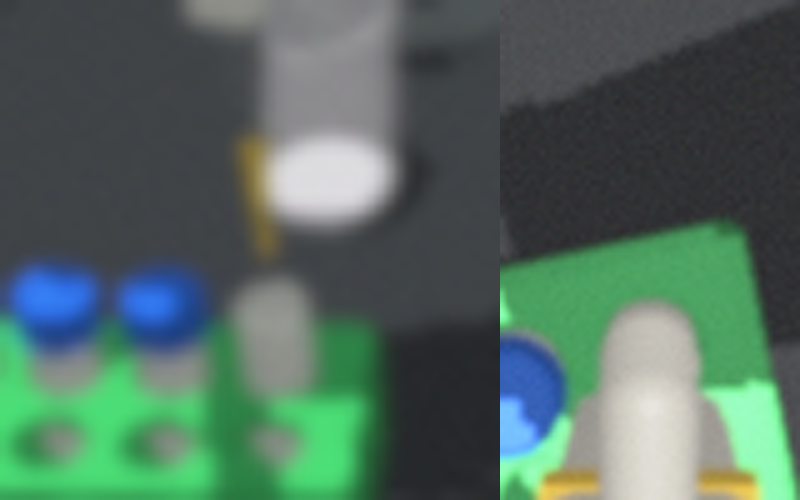

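The side view shows the tip end at about native (191.3,185) above the rim centre at about (192,189). Sideways agrees within 1 mm, but depth (x) needs checking. I'll overlay predicted rim circles in all three views.

Run:
```python
from h import *
def pin(n):
    p=camera_params(n);K=p["camera_matrix"];A=rot(p["attitude"]);C=np.array(p["xyz"])
    def f(X):
        c=(X-C)@A;return np.stack([K[0,2]-K[0,0]*c[:,0]/c[:,2],K[1,2]+K[1,1]*c[:,1]/c[:,2]],-1)
    return f
# wrist params at w3: same attitude, xyz printed then
p=camera_params("wrist");K=p["camera_matrix"];C3=np.array([0.63835053,0.19181231,0.52592142]);A3=rot([-0.67530061,0.08073841,-0.08574216,0.72807876])
def wf(X):
    c=(X-C3)@A3;r=np.hypot(c[:,0],c[:,1]);t=np.arctan2(r,-c[:,2])
    return np.stack([K[0,2]+K[0,0]*t*c[:,0]/r,K[1,2]-K[1,1]*t*c[:,1]/r],-1)
th=np.linspace(0,2*np.pi,73)
def circ(c,r,z): return np.stack([c[0]+r*np.cos(th),c[1]+r*np.sin(th),0*th+z],-1)
ax=np.array([.0052,-.0371])
T0=np.array([.5741,.1948])
out=[]
for im,f,(u0,v0,w) in((np.load("top_im.npy"),pin("top"),(135,158,50)),(np.load("w3.npy"),wf,(225,145,50)),(np.load("s4.npy").astype(np.uint8),pin("side"),(165,165,50))):
    s=266/w
    b=cv2.resize(im[v0:v0+w,u0:u0+w],(266,266),interpolation=cv2.INTER_CUBIC)
    b0=b.copy()
    for k in range(2):
        c=T0-ax*k
        q=circ(c,.0125 if k==0 else .015,.081 if k==0 else .087)
        P=((f(q)-[u0,v0]+.5)*s)
        cv2.polylines(b,[np.round(P).astype(int)],True,(255,0,0),1,cv2.LINE_AA)
    out.append(np.vstack([b0,b]))
cv2.imwrite("pics/ov.png",np.hstack(out)[...,::-1])
```

```text
(no output)
```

View pics/ov.png

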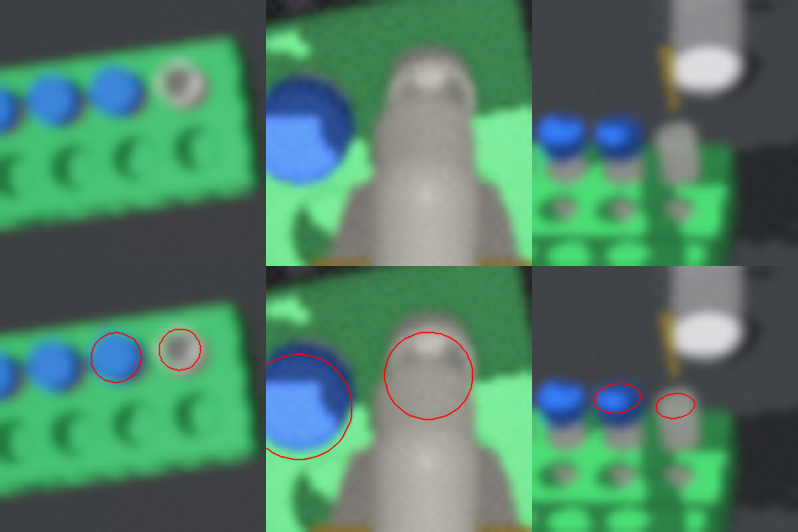

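Top overlay fits, with the rim on the predicted circle. The wrist and side views suggest at most 1–2 mm further in +x; the rest of the offset is the tube wall showing below the rim. Shifting slightly and lowering to about 1 cm above the rim.

send_rows:
  motion:
    - [[0.0015,0,0.002],[0,0,0],0]
    - [[0,0,0.003],[0,0,0],0]
    - [[0,0,0.003],[0,0,0],0]
    - [[0,0,0.001],[0,0,0],0]
    - [[0,0,0],[0,0,0],0]
    - [[0,0,0],[0,0,0],0]
    - [[0,0,0],[0,0,0],0]
    - [[0,0,0],[0,0,0],0]

```text
time_s: 13.35
eef_pos: [0.5754, 0.1947, 0.2727]
eef_rot: [-0.0, 0.999, -0.038, 0.0]
wrist_force: [-0.0, -0.7, -0.3]
gripper_width: 0.0258
gripper_force: 30.0
```

Run:
```python
from h import *
s=env.sense();print(s["eef_pos"],s["gripper_force"],s["wrist_force"])
S=camera("side")[0];np.save("s5.npy",S)
cv2.imwrite("pics/final.png",cv2.resize(S[100:220,135:255],(600,600),interpolation=cv2.INTER_CUBIC)[...,::-1])
```

```text
[0.57535608 0.19465349 0.27266056] 29.996582865715027 [-0.01963228 -0.72241191 -0.31622116]
```

View pics/final.png

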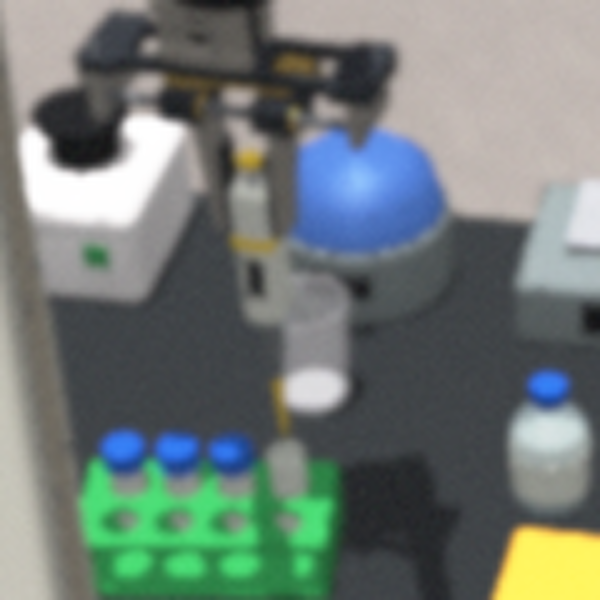

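The tip end, at crop (286,435), is right above the mouth at (289,448). That is the row gap expected for about 10.7 mm of height, and the pipette is upright. Handing in.

```bash
python3 -c "
from h import *
print(hand_in())"
```

```text
the job is handed in; nothing more can be done
None
```

I handed the job in with the yellow-tip pipette held upright and still, its tip about 1 cm above the open tube's mouth (the right-hand end tube in the rack); I saw no contact or disturbance on the way, but the hand-in returned no verdict.

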